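# Tighten the ratchet clamp that holds the bracket

## Robot

A 6-joint arm with a two-finger parallel gripper is mounted at the origin on a cart in front of the work surface, level with it; the furniture and walls round the work are solid. World frame = base frame: x ahead of the robot, y to its left, z up, the work surface at z = 0. Lengths are in m, angles in rad, forces in N, time in s.
With the tool pointing down it reaches from about 0.25 to 0.725 m from the base axis. Payload 4 kg.
Tool frame: the origin (TCP) lies midway between the tips of the shut fingers; the grasp point (between the pads) lies 19 mm behind it (r.grip_point_offset is the z of the grasp point in the tool frame, in m); z points along the fingers, y is the line along which they close (so a half turn about z gives the same grasp; the last joint's range is limited). The gripper opens to 85 mm and grips with 20 to 120 N. Pads are 22 mm wide; open, the fingers measure 114 mm over their backs; the gripper's body (76 mm by 85 mm) begins 54 mm behind the grasp point. The pads swing forward as they close: fully open they stand 13 mm farther back than shut.
Start: joints at [1.125, 0.241, 0.005, 1.335, 0, 1.571], TCP at [0.216, 0.451, 0.231] pointing down, gripper open.
Joint ranges: [-2.72, 2.72], [-1.05, 1.87], [-1.09, 1.28], [-1.99, 2.15], [-1.42, 1.44], [-3.14, 3.14]. Speed limits (rad/s): [2.79, 2.79, 3.14, 3.14, 3.14, 3.14].

## Interface

Orientations are given as [roll, pitch, yaw] about the fixed x, y, z axes, in that order (R = Rz(yaw) Ry(pitch) Rx(roll)).
In Python, from workcell import r gives the robot as it stands.
- The arm moves only by the tool apply_moves, never from a script. Its argument "commands" is a list of rows, each an object of numbers: "grip": the opening in per cent of the stroke, from 0 (shut) to 100 (fully open); "tx", "ty", "tz": the shift along the tool's x, y, z in m; "rx", "ry", "rz": the turn, a rotation vector about the tool's x, y, z in rad. A call has 1 to 12 rows; each row is the pose to reach, as a shift and turn from the pose commanded when the call began, along the tool's axes at that moment; what a row does not reach only later rows make up. A row lasts 1/8 s, in which the tool goes at most 62.5 mm and 10.7 degrees, less where a joint would pass 70% of its speed; a pose out of reach is approached as far as the arm can. A call with a gripper value outside its range is refused whole. The fingers move at their own pace and stop on an object; "newtons" is the grip in N (left out, the last holds). Time passes only in rows, so rows that repeat a pose let the fingers close. It gives the time, the measured TCP pose, the force, the opening and the grip force at its end, in the units of the state.
- r.sense(): the state, without advancing time (a new reading comes with each control period).
- r.snapshot(name): name is "scene" or "top" or "wrist"; returns a dict with "pixels" (384x512x3 uint8, red, green, blue), "fovy" (degrees; the focal length in pixels is half the picture's height over the tangent of half this angle, whatever the lens; pixels are square), "cx", "cy" (the principal point, pixels), "eye" and "rotation" of the camera in the world; the wrist camera has in their place "mount" (4x4, takes a point from camera to tool coordinates, whose origin is the TCP and whose axes are the flange's). Camera axes: x right, y up, looking along -z (the intrinsics and any distortion apply to the point x, -y, -z); pixel columns grow to the right and rows downward; lengths in m; the calibration is good to about 2 mm. A picture is of the moment at which its call begins: read the wrist's pose just before it. There is no depth.
- r.hand_in(): hands the job in; it is judged then, once.
The state is a dict: "time_s": time; "joint_pos": joint angles; "joint_vel": joint speeds; "tau": joint torques, N m; "position": TCP position; "orientation": TCP orientation; "contact_force": force on the tool from outside, world axes, zero at the start; "wrist_torque": the same for the moment, N m; "width": opening from 0.0 (shut) to 1.0 (fully open); "grip_force": force on a finger pad.
Only numpy, scipy, OpenCV 4.12 (cv2) and the standard library are available. Lean on these libraries where they do the work, as an engineer would, in place of code of your own. Each camera call takes 0.05 s, during which the arm holds its last target. There are 200 camera calls.

## Task

One of the two ratchet clamps on the bench has the slotted angle bracket lying under its pad. Tighten that clamp by swinging its ratchet handle back and forth between its stops (clockwise seen from above tightens) until the pad presses down on the bracket. Leave the bracket where it lies and do not move the handle of the other, empty clamp.

Things in the scene. Friction and masses are not known exactly. Their poses are not given: they have to be found in the camera images.
- work_clamp: Ratchet clamp holding the bracket, fixed, same shape as the empty one. Origin on the table under the vertical screw; x towards its column, z up. Dark base 135 x 100 mm, 12 mm thick; grey C-frame, arm top at z 95; steel ratchet cap 70 mm across, top at z 124; flat steel handle reaching out on the -x side with an upright black knob. Two stop pins up to z 115 mm.
- work_handle (a joint): Ratchet handle's angle (rad) about the screw: 0 = pointing along the clamp's -x, positive = clockwise from above (knob towards the clamp's +y), stops at -0.72 and +0.72. Swinging clockwise turns the nut (about 3 N at the knob); swinging back (about 1 N) clicks over and leaves the nut still. Starts within 0.35 of 0.
- work_nut (a joint): Angle (rad) the nut has been turned clockwise; 0 at the start, hard stop at 4.0. It lowers the pad 24 mm a turn: near 1.7 the pad meets the bracket. A click every 0.52 rad: a working swing starts with up to 0.52 rad of idle travel; after a back swing of 1.15 rad or more, an equal working swing turns the nut 1.05 rad.
- work_grip (a point): Grip point of the upright black knob on the work clamp's handle: on the knob's axis, 95 mm from the screw axis, 150 mm above the table; moves with the handle. Knob 20 mm in diameter, from z 115 to z 178 mm; it spins freely on its pin, so the gripper need not turn with the handle.
- work_pad: Round black pad, 20 mm across, under the work clamp's screw; origin at the centre of its underside, 26 mm above the table at the start. The bracket's foot, its seat, has its top at 20 mm. The pad is sprung (3.6 N preload, gives 9 mm): once down it stays and presses while the nut may still be turned further.
- bracket: Milled slotted angle bracket, 32 x 60 x 50 mm, loose, 0.11 kg, standing on the work clamp's base plate, 12 mm above the table; its foot, 8 mm thick, lies under the pad, its upright leg to one side. Origin at the centre of its underside.
- idle_grip (a point): The same point on the knob of the other, empty clamp, which must stay as it is.
Not all that is in view belongs to the job. What is shaped like the bracket but green or purple is not meant.

How it is judged:
At the end, for the whole second after the job is handed in: The work clamp's pad presses on the bracket with more than 1.5 N, and the bracket lies within 15 mm of where it started (contact force between work_pad and bracket above 1.5 N and distance of bracket from where it was at the start of the episode below 0.015 m); the robot touches nothing.
It fails at once if the knob of the empty clamp is moved more than 20 mm (distance of idle_grip from where it was at the start of the episode above 0.02 m).
It fails at once if the bracket is moved more than 20 mm (distance of bracket from where it was at the start of the episode above 0.02 m).
It also fails if it takes over 56 s, if anything falls off the work surface, if the arm or the gripper's body presses on something with over 40 N, if the wrist force passes 120 N, or if a joint passes its speed limit or range.

## Working session

There is one attempt and no reset: what is moved stays moved. The work goes in short steps, Python scripts to look and compute and a tool call to move; the robot and the scene stay as the last step left them, time stands still between calls to the robot, and variables do not carry over. Pictures are saved under pics/ and viewed, at most 10 in all, crops included, and the job is handed in when it is done.

Besides the shell and the picture viewer there is one more tool, called after "Call:" as name(argument=value, ...), one argument or row to a line, values as JSON. apply_moves: Moves the arm, as the interface text tells. Its arguments: {"type":"object","properties":{"commands":{"type":"array"},"newtons":{"type":"number"}},"required":["commands"]}

```bash
mkdir -p pics; cat > h.py <<'E'
import numpy as np, cv2
from workcell import r
def snap(n,f=None):
    s=r.snapshot(n)
    if f: cv2.imwrite('pics/'+f,cv2.cvtColor(s['pixels'],cv2.COLOR_RGB2BGR))
    return s
E
python3 - <<'E'
from h import *
a=snap('scene','scene.png');b=snap('top','top.png')
for s in(a,b):print({k:v for k,v in s.items() if k!='pixels'})
cv2.imwrite('pics/both.png',cv2.cvtColor(np.hstack([cv2.resize(a['pixels'],(400,300)),cv2.resize(b['pixels'],(400,300))]),cv2.COLOR_RGB2BGR))
print(r.sense())
E
```

```text
{'fovy': 52.89277811304573, 'cx': 260.0586808591443, 'cy': 189.49384500190442, 'eye': array([0.96389643, 0.75230387, 0.53871343]), 'rotation': array([1.08678067, 0.0061699 , 2.69226837])}
{'fovy': 56.576932005724345, 'cx': 250.9172563467973, 'cy': 196.11537446916995, 'eye': array([0.40279042, 0.04309952, 1.06058376]), 'rotation': array([ 0.24223433, -0.00547412, -1.56693335])}
{'time_s': 0.1, 'joint_pos': array([1.12498630e+00, 2.41337032e-01, 3.88066865e-03, 1.33521374e+00,
       1.01682680e-05, 1.57078374e+00]), 'joint_vel': array([ 0.00148992, -0.00146161,  0.00217834,  0.00128555, -0.00041595,
       -0.0012402 ]), 'tau': array([-5.33364455e-04, -3.73136258e+01,  2.53010488e+01,  1.07879861e-02,
       -1.57886683e-05,  5.35534284e-08]), 'position': array([0.2153499 , 0.4506263 , 0.23051058]), 'orientation': array([-3.13971887e+00, -1.01918337e-05,  2.69579519e+00]), 'contact_force': array([-0.08800021,  0.26103729,  0.07586124]), 'wrist_torque': array([ 0.05212477, -0.01972861,  0.01324497]), 'grip_force': 0.0, 'width': 1.0024956606484152}
```

View pics/scene.png

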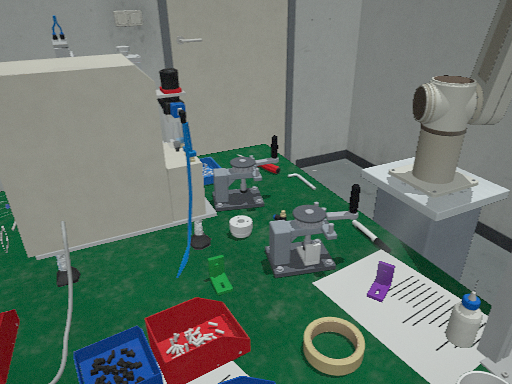

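View pics/top.png

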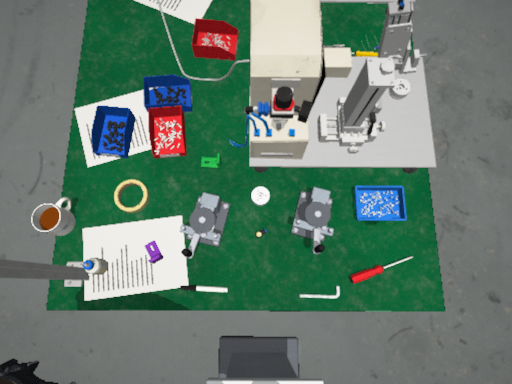

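The scene view shows two clamps. The near one has its knob at about (355,190) and a light, bracket-like piece at (312,250). The far one has its knob at (275,145). In the top view the near clamp's knob is at (187,252) and the far clamp's at (319,248). The lookalikes are green (scene 218,272) and purple (scene 382,280). Next I'll take one close crop of both clamps and measure the caps and knobs.

```bash
cat >> h.py <<'E'
from scipy.spatial.transform import Rotation as Ro
def cast(s,uv,z,eye=None,R=None):
    R=Ro.from_euler('xyz',s['rotation']).as_matrix() if R is None else R
    eye=s['eye'] if eye is None else eye
    f=192/np.tan(np.radians(s['fovy']/2))
    d=R@np.array([(uv[0]-s['cx'])/f,-(uv[1]-s['cy'])/f,-1])
    return eye+d*(z-eye[2])/d[2]
def proj(s,p):
    R=Ro.from_euler('xyz',s['rotation']).as_matrix();f=192/np.tan(np.radians(s['fovy']/2))
    c=R.T@(np.array(p)-s['eye']);return s['cx']-f*c[0]/c[2],s['cy']+f*c[1]/c[2]
E
python3 - <<'E'
from h import *
a=cv2.imread('pics/scene.png');b=cv2.imread('pics/top.png')
A=[a[175:285,255:365],a[125:215,200:290],b[185:265,170:250],b[175:255,285:365]]
cv2.imwrite('pics/crop.png',np.vstack([np.hstack([cv2.resize(x,(300,300),interpolation=3) for x in A[i:i+2]]) for i in(0,2)]))
s=dict(r.snapshot('top'));c=dict(r.snapshot('scene'))
for n,im,cam,wins in(('top',b,s,[(178,242,200,262),(308,238,330,258)]),('scene',a,c,[(346,180,364,216),(268,132,282,160)])):
  for x0,y0,x1,y1 in wins:
    m=(im[y0:y1,x0:x1].max(2)<50).astype(np.uint8)
    k,l,st,ce=cv2.connectedComponentsWithStats(m);i=1+st[1:,4].argmax()
    print(n,st[i]+[x0,y0,0,0,0],ce[i]+[x0,y0])
for n,uv in(('near cap',(205,216)),('far cap',(317.5,213))):
  p=cast(s,uv,.124);print(n,p,'scene px',proj(c,p))
print(cast(c,(311,213),.124),cast(c,(242.5,161),.124))
E
```

```text
top [182 249  10   8  52] [186.5  252.25]
top [315 245   9   7  52] [319.17307692 248.11538462]
scene [349 184  11  29 230] [354.13043478 198.19565217]
scene [271 135   7  23 127] [273.80314961 146.8503937 ]
near cap [0.57899167 0.16105448 0.124     ] scene px (np.float64(303.9980138989861), np.float64(208.96250664326985))
far cap [ 0.58861973 -0.1394761   0.124     ] scene px (np.float64(242.84111637964733), np.float64(159.19243450047628))
[0.57462411 0.18146736 0.124     ] [ 0.59433794 -0.12861405  0.124     ]
```

View pics/crop.png

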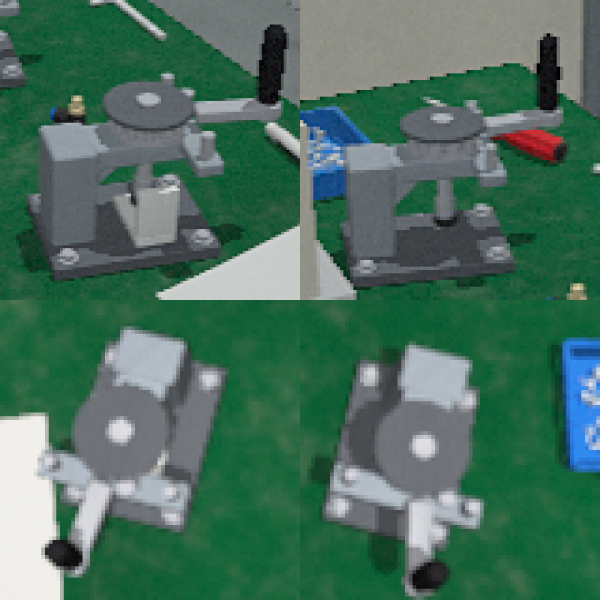

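The crop shows that the near clamp (crop left, cap at top px 202,220) holds the light grey bracket under its screw. The far clamp (right) is empty. The near clamp is the work clamp.

```bash
python3 - <<'E'
from h import *
s=r.snapshot('top');c=r.snapshot('scene')
cap=cast(s,(202,219.7),.124);print('cap',cap,proj(c,cap),cast(c,(309.3,211.7),.124))
# clamp x axis from arm/column: column block centre top px
col=cast(s,(210,202),.095);print('col',col)
k=cast(s,(186.5,252.2),.165);print('knob top',k,'scene',cast(c,(354.7,187),.17),cast(c,(354.1,198.2),.147))
print('radii',np.linalg.norm((k-cap)[:2]))
f=cast(s,(197.4+0,219),.124)
def ground(cr):return cast(s,(170+cr[0]/3.75,185+(cr[1]-300)/3.75),.012)[:2]
P=[ground(x) for x in((225,368),(183,528))];d=P[0]-P[1];print('base edge',P,np.linalg.norm(d),np.degrees(np.arctan2(d[1],d[0])))
d=(k-cap)[:2];print('handle dir',np.degrees(np.arctan2(d[1],d[0])))
E
```

```text
cap [0.5689585  0.16867818 0.124     ] (np.float64(310.00615603556145), np.float64(209.54109369601053)) [0.57498187 0.17548593 0.124     ]
col [0.62398255 0.15221241 0.095     ]
knob top [0.47959907 0.19868806 0.165     ] scene [0.48088943 0.19680701 0.17      ] [0.48378259 0.20246683 0.147     ]
radii 0.09426399577452534
base edge [array([0.63980261, 0.10127976]), array([0.51169189, 0.13174154])] 0.13168247865673907 -13.37524095930794
handle dir 161.43623161610816
```

Call:
apply_moves(
  commands=[
    {"tx":-0.05,"ty":-0.016,"rz":-0.1,"grip":100},
    {"tx":-0.1,"ty":-0.032,"rz":-0.2},
    {"tx":-0.15,"ty":-0.048,"rz":-0.2},
    {"tx":-0.2,"ty":-0.065,"rz":-0.2},
    {"tx":-0.25,"ty":-0.081,"rz":-0.2},
    {"tx":-0.3,"ty":-0.097,"rz":-0.2},
    {"tx":-0.335,"ty":-0.108,"rz":-0.2},
    {"tx":-0.348,"ty":-0.112,"rz":-0.2},
    {"tx":-0.348,"ty":-0.112,"rz":-0.2},
    {"tx":-0.348,"ty":-0.112,"rz":-0.2},
  ],
)

```text
validation failed for argument at $.co...
```

```bash
python3 - <<'E'
from h import *
q=r.sense();s=snap('wrist','w1.png')
print(q['position'],q['orientation'],q['time_s'],s['mount'],s['fovy'],s['cx'],s['cy'])
E
```

```text
[0.2154689  0.45097795 0.23101488] [-3.14091242e+00 -2.16115743e-05  2.69584258e+00] 0.3 [[-3.58924489e-04  9.48976420e-01  3.15346834e-01  8.12030363e-02]
 [ 9.99999877e-01  4.48440447e-04 -2.11306910e-04  1.05638713e-03]
 [-3.41939550e-04  3.15346719e-01 -9.48976464e-01 -1.43417739e-01]
 [ 0.00000000e+00  0.00000000e+00  0.00000000e+00  1.00000000e+00]] 70.83241299084605 255.55849173742791 189.7799353027315
```

View pics/w1.png

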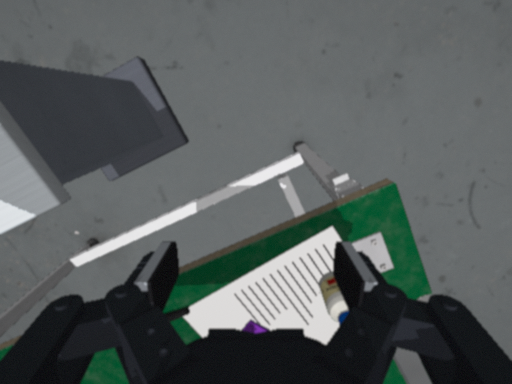

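The move was refused because the rows were incomplete, so the wrist view only shows the start pose, with the paper and the bottle at (335,300). I'll resend with every key filled in.

Call:
apply_moves(
  commands=[
    {"grip":100,"tx":-0.05,"ty":-0.016,"tz":0,"rx":0,"ry":0,"rz":-0.1},
    {"grip":100,"tx":-0.1,"ty":-0.032,"tz":0,"rx":0,"ry":0,"rz":-0.2},
    {"grip":100,"tx":-0.15,"ty":-0.048,"tz":0,"rx":0,"ry":0,"rz":-0.2},
    {"grip":100,"tx":-0.2,"ty":-0.065,"tz":0,"rx":0,"ry":0,"rz":-0.2},
    {"grip":100,"tx":-0.25,"ty":-0.081,"tz":0,"rx":0,"ry":0,"rz":-0.2},
    {"grip":100,"tx":-0.3,"ty":-0.097,"tz":0,"rx":0,"ry":0,"rz":-0.2},
    {"grip":100,"tx":-0.335,"ty":-0.108,"tz":0,"rx":0,"ry":0,"rz":-0.2},
    {"grip":100,"tx":-0.348,"ty":-0.112,"tz":0,"rx":0,"ry":0,"rz":-0.2},
    {"grip":100,"tx":-0.348,"ty":-0.112,"tz":0,"rx":0,"ry":0,"rz":-0.2},
    {"grip":100,"tx":-0.348,"ty":-0.112,"tz":0,"rx":0,"ry":0,"rz":-0.2},
  ],
  newtons=20,
)

```text
time_s: 1.6
position: [0.4804, 0.2009, 0.2313]
orientation: [3.142, -0.001, 2.897]
contact_force: [0.2, -0.5, -0.1]
width: 1.002
grip_force: 0.0
```

```bash
python3 - <<'E'
from h import *
q=r.sense();s=snap('wrist','w2.png')
T=np.eye(4);T[:3,:3]=Ro.from_euler('xyz',q['orientation']).as_matrix();T[:3,3]=q['position'];M=T@s['mount']
np.save('M2.npy',M)
f=192/np.tan(np.radians(s['fovy']/2))
for p in([.481,.199,.178],[.571,.171,.124]):
  c=np.linalg.inv(M)@np.r_[p,1];print(s['cx']-f*c[0]/c[2],s['cy']+f*c[1]/c[2])
E
```

```text
252.02328330919923 209.87091312286606
248.05264394102298 270.8848193260702
```

View pics/w2.png

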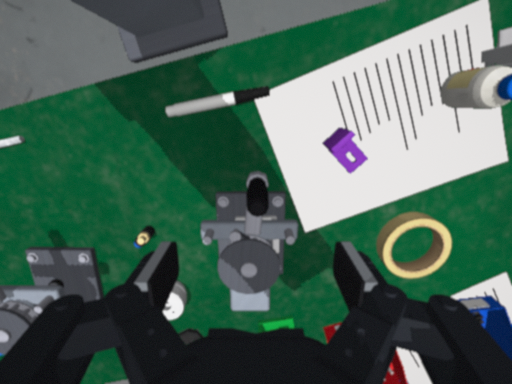

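The wrist view shows the work clamp upright in the frame: cap centre (249,265), knob top about (258,205), base edges parallel to the tool x axis. It agrees with the prediction to a few pixels.

```bash
python3 - <<'E'
from h import *
s=r.snapshot('wrist');M=np.load('M2.npy')
im=cv2.imread('pics/w2.png')[165:225,235:280]
m=(im.max(2)<45).astype(np.uint8);k,l,st,ce=cv2.connectedComponentsWithStats(m);i=1+st[1:,4].argmax();print(st[i]+[235,165,0,0,0],ce[i]+[235,165])
for uv,z in(((249,265),.124),((258,203),.178),((257,182),.117)):
  p=cast(s,uv,z,M[:3,3],M[:3,:3]);print(p,np.linalg.inv(M@np.linalg.inv(s['mount']))[:3]@np.r_[p,1])
E
```

```text
[246 178  23  38 669] [257.14050822 196.95814649]
[0.56406135 0.1738528  0.124     ] [-0.08777403 -0.00597895  0.10723658]
[0.47651702 0.20495219 0.178     ] [0.00473037 0.00301586 0.05329948]
[0.4775659  0.20422865 0.117     ] [0.00349662 0.00256225 0.11429863]
```

Call:
apply_moves(
  commands=[
    {"grip":100,"tx":0.005,"ty":0.003,"tz":0.02,"rx":0,"ry":0,"rz":0},
    {"grip":100,"tx":0.005,"ty":0.003,"tz":0.05,"rx":0,"ry":0,"rz":0},
    {"grip":100,"tx":0.005,"ty":0.003,"tz":0.08,"rx":0,"ry":0,"rz":0},
    {"grip":100,"tx":0.005,"ty":0.003,"tz":0.093,"rx":0,"ry":0,"rz":0},
    {"grip":32,"tx":0.005,"ty":0.003,"tz":0.093,"rx":0,"ry":0,"rz":0},
    {"grip":32,"tx":0.005,"ty":0.003,"tz":0.093,"rx":0,"ry":0,"rz":0},
    {"grip":32,"tx":0.005,"ty":0.003,"tz":0.093,"rx":0,"ry":0,"rz":0},
    {"grip":32,"tx":0.005,"ty":0.003,"tz":0.093,"rx":0,"ry":0,"rz":0},
    {"grip":32,"tx":0.005,"ty":0.003,"tz":0.093,"rx":0,"ry":0,"rz":0},
    {"grip":32,"tx":0.005,"ty":0.003,"tz":0.093,"rx":0,"ry":0,"rz":0},
  ],
  newtons=20,
)

```text
time_s: 2.95
position: [0.4772, 0.2041, 0.1384]
orientation: [3.142, 0.0, 2.896]
contact_force: [-0.7, 0.1, -0.5]
width: 0.318
grip_force: 0.0
```

Call:
apply_moves(
  commands=[
    {"grip":15,"tx":0,"ty":0,"tz":0,"rx":0,"ry":0,"rz":0},
    {"grip":15,"tx":0,"ty":0,"tz":0,"rx":0,"ry":0,"rz":0},
    {"grip":15,"tx":0,"ty":0,"tz":0,"rx":0,"ry":0,"rz":0},
    {"grip":15,"tx":0,"ty":0,"tz":0,"rx":0,"ry":0,"rz":0},
  ],
  newtons=20,
)

```text
time_s: 3.45
position: [0.4772, 0.2041, 0.1384]
orientation: [3.142, 0.0, 2.896]
contact_force: [0.2, -1.0, 1.6]
width: 0.214
grip_force: 21.8
```

Call:
apply_moves(
  commands=[
    {"grip":28,"tx":0,"ty":0,"tz":0,"rx":0,"ry":0,"rz":0},
    {"grip":28,"tx":0,"ty":0,"tz":0,"rx":0,"ry":0,"rz":0},
    {"grip":28,"tx":0.0004,"ty":-0.009,"tz":0,"rx":0,"ry":0,"rz":0},
    {"grip":28,"tx":-0.0001,"ty":-0.0185,"tz":0,"rx":0,"ry":0,"rz":0},
    {"grip":28,"tx":-0.0015,"ty":-0.028,"tz":0,"rx":0,"ry":0,"rz":0},
    {"grip":28,"tx":-0.0038,"ty":-0.037,"tz":0,"rx":0,"ry":0,"rz":0},
    {"grip":28,"tx":-0.0071,"ty":-0.046,"tz":0,"rx":0,"ry":0,"rz":0},
    {"grip":28,"tx":-0.0112,"ty":-0.0545,"tz":0,"rx":0,"ry":0,"rz":0},
    {"grip":28,"tx":-0.0162,"ty":-0.0626,"tz":0,"rx":0,"ry":0,"rz":0},
    {"grip":28,"tx":-0.0219,"ty":-0.0702,"tz":0,"rx":0,"ry":0,"rz":0},
    {"grip":28,"tx":-0.0235,"ty":-0.072,"tz":0,"rx":0,"ry":0,"rz":0},
    {"grip":28,"tx":-0.0235,"ty":-0.072,"tz":0,"rx":0,"ry":0,"rz":0},
  ],
  newtons=20,
)

```text
time_s: 4.95
position: [0.4826, 0.1283, 0.1383]
orientation: [-3.141, 0.0, 2.895]
contact_force: [-0.3, -0.4, 0.6]
width: 0.282
grip_force: 0.0
```

Call:
apply_moves(
  commands=[
    {"grip":28,"tx":0.0073,"ty":0.0094,"tz":0,"rx":0,"ry":0,"rz":0},
    {"grip":28,"tx":0.0144,"ty":0.0217,"tz":0,"rx":0,"ry":0,"rz":0},
    {"grip":28,"tx":0.0197,"ty":0.0349,"tz":0,"rx":0,"ry":0,"rz":0},
    {"grip":28,"tx":0.0228,"ty":0.0488,"tz":0,"rx":0,"ry":0,"rz":0},
    {"grip":28,"tx":0.0239,"ty":0.063,"tz":0,"rx":0,"ry":0,"rz":0},
    {"grip":28,"tx":0.0228,"ty":0.0772,"tz":0,"rx":0,"ry":0,"rz":0},
    {"grip":28,"tx":0.0197,"ty":0.0911,"tz":0,"rx":0,"ry":0,"rz":0},
    {"grip":28,"tx":0.0144,"ty":0.1043,"tz":0,"rx":0,"ry":0,"rz":0},
    {"grip":28,"tx":0.0073,"ty":0.1166,"tz":0,"rx":0,"ry":0,"rz":0},
    {"grip":28,"tx":0.0016,"ty":0.1242,"tz":0,"rx":0,"ry":0,"rz":0},
    {"grip":28,"tx":0.0,"ty":0.126,"tz":0,"rx":0,"ry":0,"rz":0},
    {"grip":28,"tx":0.0,"ty":0.126,"tz":0,"rx":0,"ry":0,"rz":0},
  ],
  newtons=20,
)

```text
time_s: 6.45
position: [0.5133, 0.2509, 0.1383]
orientation: [3.141, -0.0, 2.896]
contact_force: [-1.3, -2.4, 1.7]
width: 0.278
grip_force: 1.1
```

```bash
python3 - <<'E'
from h import *
a=snap('scene')['pixels'];b=snap('top')['pixels']
cv2.imwrite('pics/c3.png',cv2.cvtColor(np.hstack([cv2.resize(a[170:290,245:385],(420,360),interpolation=3),cv2.resize(b[185:275,160:255],(380,360),interpolation=3)]),cv2.COLOR_RGB2BGR))
E
```

```text
(no output)
```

View pics/c3.png

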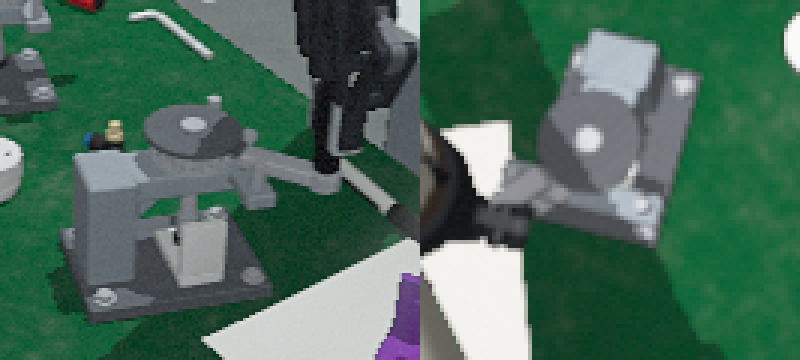

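The knob sits between the fingers (left half, 327,165) and the handle has swung to about the plus stop. The bracket is in place. Next: swing back, then forward again.

Call:
apply_moves(
  commands=[
    {"grip":28,"tx":0.0073,"ty":-0.0094,"tz":0,"rx":0,"ry":0,"rz":0},
    {"grip":28,"tx":0.0144,"ty":-0.0217,"tz":0,"rx":0,"ry":0,"rz":0},
    {"grip":28,"tx":0.0197,"ty":-0.0349,"tz":0,"rx":0,"ry":0,"rz":0},
    {"grip":28,"tx":0.0228,"ty":-0.0488,"tz":0,"rx":0,"ry":0,"rz":0},
    {"grip":28,"tx":0.0239,"ty":-0.063,"tz":0,"rx":0,"ry":0,"rz":0},
    {"grip":28,"tx":0.0228,"ty":-0.0772,"tz":0,"rx":0,"ry":0,"rz":0},
    {"grip":28,"tx":0.0197,"ty":-0.0911,"tz":0,"rx":0,"ry":0,"rz":0},
    {"grip":28,"tx":0.0144,"ty":-0.1043,"tz":0,"rx":0,"ry":0,"rz":0},
    {"grip":28,"tx":0.0073,"ty":-0.1166,"tz":0,"rx":0,"ry":0,"rz":0},
    {"grip":28,"tx":0.0016,"ty":-0.1242,"tz":0,"rx":0,"ry":0,"rz":0},
    {"grip":28,"tx":0.0,"ty":-0.126,"tz":0,"rx":0,"ry":0,"rz":0},
    {"grip":28,"tx":0.0,"ty":-0.126,"tz":0,"rx":0,"ry":0,"rz":0},
  ],
  newtons=20,
)

```text
time_s: 8.05
position: [0.4826, 0.1284, 0.1382]
orientation: [-3.141, -0.0, 2.895]
contact_force: [0.4, 0.4, -0.1]
width: 0.277
grip_force: 0.0
```

Call:
apply_moves(
  commands=[
    {"grip":28,"tx":0.0073,"ty":0.0094,"tz":0,"rx":0,"ry":0,"rz":0},
    {"grip":28,"tx":0.0144,"ty":0.0217,"tz":0,"rx":0,"ry":0,"rz":0},
    {"grip":28,"tx":0.0197,"ty":0.0349,"tz":0,"rx":0,"ry":0,"rz":0},
    {"grip":28,"tx":0.0228,"ty":0.0488,"tz":0,"rx":0,"ry":0,"rz":0},
    {"grip":28,"tx":0.0239,"ty":0.063,"tz":0,"rx":0,"ry":0,"rz":0},
    {"grip":28,"tx":0.0228,"ty":0.0772,"tz":0,"rx":0,"ry":0,"rz":0},
    {"grip":28,"tx":0.0197,"ty":0.0911,"tz":0,"rx":0,"ry":0,"rz":0},
    {"grip":28,"tx":0.0144,"ty":0.1043,"tz":0,"rx":0,"ry":0,"rz":0},
    {"grip":28,"tx":0.0073,"ty":0.1166,"tz":0,"rx":0,"ry":0,"rz":0},
    {"grip":28,"tx":0.0016,"ty":0.1242,"tz":0,"rx":0,"ry":0,"rz":0},
    {"grip":28,"tx":0.0,"ty":0.126,"tz":0,"rx":0,"ry":0,"rz":0},
    {"grip":28,"tx":0.0,"ty":0.126,"tz":0,"rx":0,"ry":0,"rz":0},
  ],
  newtons=20,
)

```text
time_s: 9.55
position: [0.5133, 0.2509, 0.1382]
orientation: [3.141, -0.0, 2.895]
contact_force: [-0.9, -2.2, 0.1]
width: 0.279
grip_force: 1.2
```

Two swings give about 2 rad of nut travel. A third leaves margin and stays below the 4.0 stop.

Call:
apply_moves(
  commands=[
    {"grip":28,"tx":0.0073,"ty":-0.0094,"tz":0,"rx":0,"ry":0,"rz":0},
    {"grip":28,"tx":0.0144,"ty":-0.0217,"tz":0,"rx":0,"ry":0,"rz":0},
    {"grip":28,"tx":0.0197,"ty":-0.0349,"tz":0,"rx":0,"ry":0,"rz":0},
    {"grip":28,"tx":0.0228,"ty":-0.0488,"tz":0,"rx":0,"ry":0,"rz":0},
    {"grip":28,"tx":0.0239,"ty":-0.063,"tz":0,"rx":0,"ry":0,"rz":0},
    {"grip":28,"tx":0.0228,"ty":-0.0772,"tz":0,"rx":0,"ry":0,"rz":0},
    {"grip":28,"tx":0.0197,"ty":-0.0911,"tz":0,"rx":0,"ry":0,"rz":0},
    {"grip":28,"tx":0.0144,"ty":-0.1043,"tz":0,"rx":0,"ry":0,"rz":0},
    {"grip":28,"tx":0.0073,"ty":-0.1166,"tz":0,"rx":0,"ry":0,"rz":0},
    {"grip":28,"tx":0.0016,"ty":-0.1242,"tz":0,"rx":0,"ry":0,"rz":0},
    {"grip":28,"tx":0.0,"ty":-0.126,"tz":0,"rx":0,"ry":0,"rz":0},
    {"grip":28,"tx":0.0,"ty":-0.126,"tz":0,"rx":0,"ry":0,"rz":0},
  ],
  newtons=20,
)

```text
time_s: 11.05
position: [0.4825, 0.1284, 0.1382]
orientation: [-3.141, -0.0, 2.896]
contact_force: [-0.4, 0.0, -0.2]
width: 0.278
grip_force: 0.0
```

Call:
apply_moves(
  commands=[
    {"grip":28,"tx":0.0073,"ty":0.0094,"tz":0,"rx":0,"ry":0,"rz":0},
    {"grip":28,"tx":0.0144,"ty":0.0217,"tz":0,"rx":0,"ry":0,"rz":0},
    {"grip":28,"tx":0.0197,"ty":0.0349,"tz":0,"rx":0,"ry":0,"rz":0},
    {"grip":28,"tx":0.0228,"ty":0.0488,"tz":0,"rx":0,"ry":0,"rz":0},
    {"grip":28,"tx":0.0239,"ty":0.063,"tz":0,"rx":0,"ry":0,"rz":0},
    {"grip":28,"tx":0.0228,"ty":0.0772,"tz":0,"rx":0,"ry":0,"rz":0},
    {"grip":28,"tx":0.0197,"ty":0.0911,"tz":0,"rx":0,"ry":0,"rz":0},
    {"grip":28,"tx":0.0144,"ty":0.1043,"tz":0,"rx":0,"ry":0,"rz":0},
    {"grip":28,"tx":0.0073,"ty":0.1166,"tz":0,"rx":0,"ry":0,"rz":0},
    {"grip":28,"tx":0.0016,"ty":0.1242,"tz":0,"rx":0,"ry":0,"rz":0},
    {"grip":28,"tx":0.0,"ty":0.126,"tz":0,"rx":0,"ry":0,"rz":0},
    {"grip":28,"tx":0.0,"ty":0.126,"tz":0,"rx":0,"ry":0,"rz":0},
  ],
  newtons=20,
)

```text
time_s: 12.55
position: [0.5132, 0.2509, 0.1382]
orientation: [3.141, -0.0, 2.896]
contact_force: [1.2, -1.4, -0.0]
width: 0.279
grip_force: 1.3
```

Call:
apply_moves(
  commands=[
    {"grip":70,"tx":0,"ty":-0.002,"tz":0,"rx":0,"ry":0,"rz":0},
    {"grip":70,"tx":0,"ty":-0.002,"tz":0,"rx":0,"ry":0,"rz":0},
    {"grip":70,"tx":0,"ty":-0.002,"tz":0,"rx":0,"ry":0,"rz":0},
    {"grip":70,"tx":0,"ty":-0.002,"tz":0,"rx":0,"ry":0,"rz":0},
    {"grip":70,"tx":0,"ty":-0.002,"tz":-0.03,"rx":0,"ry":0,"rz":0},
    {"grip":70,"tx":0,"ty":-0.002,"tz":-0.06,"rx":0,"ry":0,"rz":0},
    {"grip":70,"tx":0,"ty":-0.002,"tz":-0.1,"rx":0,"ry":0,"rz":0},
    {"grip":70,"tx":0.05,"ty":-0.002,"tz":-0.11,"rx":0,"ry":0,"rz":0},
    {"grip":70,"tx":0.1,"ty":-0.002,"tz":-0.11,"rx":0,"ry":0,"rz":0},
    {"grip":70,"tx":0.13,"ty":-0.002,"tz":-0.11,"rx":0,"ry":0,"rz":0},
    {"grip":70,"tx":0.13,"ty":-0.002,"tz":-0.11,"rx":0,"ry":0,"rz":0},
    {"grip":70,"tx":0.13,"ty":-0.002,"tz":-0.11,"rx":0,"ry":0,"rz":0},
  ],
)

```text
time_s: 14.05
position: [0.3871, 0.2807, 0.2486]
orientation: [3.141, 0.001, 2.896]
contact_force: [-0.4, -0.5, 0.0]
width: 0.7
grip_force: 0.0
```

```bash
python3 - <<'E'
from h import *
a=snap('scene')['pixels'];b=snap('top')['pixels']
cv2.imwrite('pics/c4.png',cv2.cvtColor(np.hstack([cv2.resize(a[170:290,245:385],(420,360),interpolation=3),cv2.resize(b[185:275,160:255],(380,360),interpolation=3)]),cv2.COLOR_RGB2BGR))
E
```

```text
(no output)
```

View pics/c4.png

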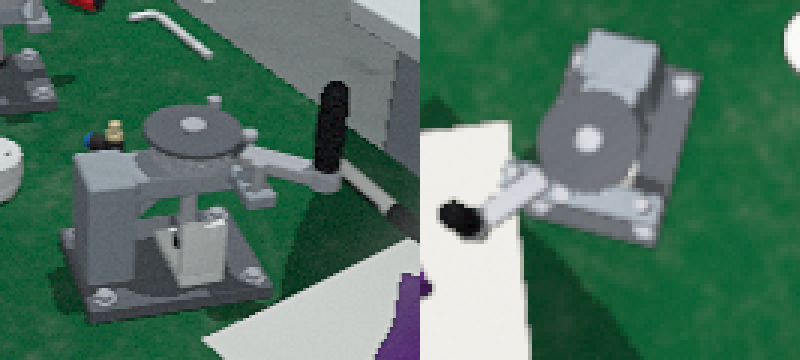

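The robot is clear, the bracket sits where it was, and the handle is at about +0.68 rad (knob at right-half pixel 462,217). Three swings of about 1.35 rad put the nut near 3 rad, well past the 1.7 where the pad meets the bracket.

```bash
python3 -c "
from workcell import r
print(r.hand_in())"
```

```text
the job is handed in; nothing more can be done
None
```

I tightened the work clamp with three full ratchet swings and handed the job in at about 14 s, with the gripper clear, the bracket still in place and the empty clamp untouched; the pad's pressing force was inferred from the swing angles (nut at about 3 rad), not measured, and the hand-in returned no verdict.

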